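Turn the probe carousel to its stop and hang the spare probe

TASK

Turn the probe carousel anticlockwise (seen from above) by its black pin, bringing the empty fork hook to the front, until you feel it press firmly against its sprung orange stop, without ramming the stop. Then lift the spare probe from the wooden stand and hang it in that empty hook, its flange fully down in the fork and the probe upright, and let go; leave the other hung probes on their hooks and do not disturb the other things on the shelf.

Things in the scene. Friction and masses are not known exactly. Their poses are not given: they have to be found in the camera images.
- rack: fixed grey foot, 210 mm across, 12 mm thick, with the steel column that the carousel turns on. Origin: on the column's axis at shelf height. Its -x axis is the rack's front (roughly towards the robot)
- stop_post (a point): top of the fixed grey post, 138 mm up, that holds the stop: a brass screw with a 16 mm orange pad, 70 mm in front of the column; it catches a lug under the empty hook's arm. The screw is set differently each time: the carousel stops with the empty hook anywhere within 0.28 rad of the rack's front. The pad is sprung, 6 N per mm; pressed firmly means over 5 N for 0.2 s; never over 13 N
- carousel: turning part of the rack, about 285 mm across, four fork hooks at right angles; three carry probes, one is empty. Origin: on its axis at shelf height; its -x axis points along the empty hook, which starts 0.7 to 1.4 rad clockwise of the rack's front. Stiff but smooth; stays where left
- turn_pin (a point): middle of the carousel's upright black pin: 12 mm across, from 160 to 221 mm above the shelf (this point 195 mm), 65 mm from the axis, 45 degrees anticlockwise of the empty hook; free to push from its clockwise side. Turning takes about 3 to 6 N sideways at the pin; 5 N on the stop pad takes about 5.5 N more than that, 13 N about 14 N more
- free_hook (a point): seat of the empty fork hook, 160 mm up, 120 mm from the axis: the middle of the flange's underside must rest here. x, y, z axes as the carousel's. Two tines, 10 mm thick, tops at this height, leave a slot 16 mm wide from 8 mm inside this point, open outwards (-x)
- fork_mouth (a point): outer end of the same slot, 22 mm outside the seat. A lip 5 mm high round the seat, open only at the slot, leaves a pocket 36 mm square for the flange: bring the neck in from outside, flange above the lip, then lower it
- probe_c (a point): the spare probe standing in the wooden stand, about 150 g, 149 mm tall. From below: copper body 20 mm across (to 70 mm), steel neck 8 mm across (to 100 mm), brass flange 30 mm across (to 104 mm), black head 18 mm across (to 149 mm) to grip it by. This point is its centre, 74.5 mm up; its z axis points up along it
- stand: fixed wooden block 70 x 70 x 50 mm, origin at the centre of its underside, with a central hole 24 mm across and 40 mm deep (floor 10 mm up) in which the spare probe stands
- hung1_c (a point): centre of a probe like the spare one, hung on the carousel; leave it on its hook
- hung2_c (a point): centre of another hung probe; leave it on its hook
- hung3_c (a point): centre of another hung probe; leave it on its hook
- jar: squat amber glass desiccant jar, 66 mm across, 85 mm tall, origin under its centre; bystander
- hub: dented tin anemometer hub with three stubs, 112 mm across, 52 mm tall, origin under its centre; bystander
- mug: white enamel mug, 76 mm across, 80 mm tall, origin under its centre; bystander
- driver: screwdriver lying on the shelf; bystander

How it is judged:
By the outcome, as a careful person would: the job done as asked, in the order asked, and still so for the second after the job is handed in, with the robot touching nothing.
It also fails if it takes over 72 s, if anything falls off the work surface, if the arm or the gripper's body presses on something with over 40 N, if the wrist force passes 120 N, or if a joint passes its speed limit or range.

ROBOT

A 6-joint arm with a two-finger parallel gripper is mounted at the origin on the work surface. World frame = base frame: x ahead of the robot, y to its left, z up, the work surface at z = 0. Lengths are in mm, angles in rad, forces in N, time in s.
With the tool pointing down it reaches from about 350 to 975 mm from the base axis. Payload 7.1 kg.
Tool frame: the origin (TCP) lies midway between the tips of the shut fingers; the grasp point (between the pads) lies 19 mm behind it (ctrl.pinch_z is the distance from the TCP to the grasp point, in mm); z points along the fingers, y is the direction in which the jaws open and shut (so a half turn about z gives the same grasp; the last joint's range is limited). The gripper opens to 88 mm and grips with 3 to 60 N. Pads are 20 mm wide; open, the fingers measure 115 mm over their backs; the gripper's body (75 mm by 178 mm) begins 61 mm behind the grasp point.
Start: joints at [-0.019, 0.423, 1.63, -0, 1.089, -0.019], TCP at [624.984, 0.026, 193.875] pointing down, gripper open.
Joint ranges: [-3, 3], [-0.9, 2.11], [0.09, 2.58], [-1.31, 4.45], [0.11, 2.69], [-2.54, 2.54]. Speed limits (rad/s): [2.39, 2.39, 3.01, 3.14, 3.14, 3.14].

INTERFACE

Orientations are given as a rotation vector (axis times angle).
In Python, from workcell import ctrl gives the robot as it stands.
- The arm moves only by the tool jog_arm, never from a script. Its arguments are lists of equal length, an entry for each row: "xyz": the shift along the world's x, y, z in mm, a list of three; "yaw": the turn about the world's z in degrees. A call has 1 to 20 rows; each row shifts and turns the pose as measured when the row begins; what a row does not reach is not made up. A row lasts 1/12 s, in which the tool goes at most 41.7 mm and 7.16 degrees, less where a joint would pass 70% of its speed; a pose out of reach is approached as far as the arm can. A call with a gripper value outside its range is refused whole. "gripper" is the closure, from 0 (fully open) to 1 (shut), set as the call begins (left out, the last holds). The fingers move at their own pace and stop on an object; the grip force is fixed at half the most. Time passes only in rows, so rows that do not move let the fingers close. It gives the time, the measured TCP pose, the force and the opening at its end, in the units of the state.
- ctrl.get_obs(): the state, without advancing time (a new reading comes with each control period).
- ctrl.get_image(name): name is "scene" or "side" or "wrist"; returns a dict with "img" (480x640x3 uint8, blue, green, red), "K" (3x3 intrinsics, pixels), "R" (3x3) and "t" (3): a world point X has camera coordinates R X + t. Camera axes: x right, y down, z forward; pixel columns grow to the right and rows downward; lengths in mm; the calibration is good to about 2 mm. A picture is of the moment at which its call begins. There is no depth.
- ctrl.close_job(): hands the job in, once; it reports no verdict.
Trained networks look in a picture, given as the dict that the camera call returned (one of the last four; its "shot" number tells which), for a name from the list of things; names that differ only in an ending like _2 or _b are one class to them, and where a whole thing is asked for, a point or a joint stands for the part that bears it (a point fixed in the world has none). Each returns a list of dicts, best first, with "confidence" (0 to 1); they miss things now and then, are a little off and sometimes report something else, mostly with a low value. They report only what shows in the picture. A call takes as long as a camera call.
- ctrl.find_in(picture, thing): "centre" ([column, row] as shares, 0 to 1, of the picture: columns of its width, rows of its height, amid what is visible of it).
- ctrl.regions_of(picture, thing): "region" (480x640 bool, what is visible of it) and "centre" ([column, row] as shares, 0 to 1, of the picture: columns of its width, rows of its height, amid what is visible of it).
- ctrl.pinpoint(picture, thing): "centre" ([column, row] as shares, 0 to 1, of the picture: columns of its width, rows of its height: a listed point, or the origin of a listed thing).
The state is a dict: "t": time; "qpos": joint angles; "qvel": joint speeds; "joint_torque": joint torques, N m; "ee_pos": TCP position; "orientation": TCP orientation; "ft_force": force on the tool from outside, world axes, zero at the start; "moment": the same for the moment, N m; "width": finger opening in mm.
Only numpy, scipy, OpenCV 4.12 (cv2) and the standard library are available. Lean on these libraries where they do the work, as an engineer would, in place of code of your own. Each camera call takes 0.05 s, during which the arm holds its last target.

## Working session

There is one attempt and no reset: what is moved stays moved. The work goes in short steps, Python scripts to look and compute and a tool call to move; the robot and the scene stay as the last step left them, time stands still between calls to the robot, and variables do not carry over. Pictures are saved under pics/ and viewed, and the job is handed in when it is done.

Besides the shell and the picture viewer there is one more tool, called as name(argument=value, ...) on one line, values as JSON. jog_arm: Moves the arm, as the interface text tells. Its arguments: {"type":"object","properties":{"xyz":{"type":"array","items":{"type":"array","items":{"type":"number"}}},"yaw":{"type":"array","items":{"type":"number"}},"gripper":{"type":"number"}},"required":["xyz","yaw"]}

```bash
mkdir -p pics; ls; cat > h.py <<'E'
import numpy as np,cv2
from workcell import ctrl
def snap(name,tag):
    p=ctrl.get_image(name); cv2.imwrite(f'pics/{tag}.png',p['img']); return p
def ray(p,c):
    uv=np.array([c[0]*640,c[1]*480,1.]); R=np.array(p['R']);t=np.array(p['t']).ravel()
    d=R.T@np.linalg.inv(p['K'])@uv; o=-R.T@t; return o,d/np.linalg.norm(d)
def atz(p,c,z):
    o,d=ray(p,c); return o+d*(z-o[2])/d[2]
def tri(rs):
    A=0;b=0
    for o,d in rs:
        M=np.eye(3)-np.outer(d,d);A=A+M;b=b+M@o
    x=np.linalg.solve(A,b); return x,[np.linalg.norm((np.eye(3)-np.outer(d,d))@(x-o)) for o,d in rs]
def proj(p,X):
    v=p['K']@(np.array(p['R'])@np.array(X)+np.array(p['t']).ravel()); return v[:2]/v[2]
E
python3 - <<'E'
from h import *
np.set_printoptions(precision=1,suppress=True)
P=[snap('scene','s0'),snap('side','d0'),snap('wrist','w0')]
for n in ['rack','stop_post','carousel','turn_pin','free_hook','fork_mouth','probe_c','stand','hung1_c','jar','hub','mug','driver']:
    for p,nm in zip(P,'sdw'):
        r=ctrl.pinpoint(p,n)
        print(n,nm,[(np.round(np.array(q['centre'])*[640,480]),round(q['confidence'],2)) for q in r[:4]])
    rs=[ray(p,ctrl.pinpoint(p,n)[0]['centre']) for p in P[:2] if ctrl.pinpoint(p,n)]
    if len(rs)==2: print('   tri',*tri(rs))
print(ctrl.get_obs())
for p in P: print(p['R'],p['t'])
E
```

```text
pics
rack s [(array([272., 277.]), 0.71)]
rack d [(array([360., 269.]), 0.64), (array([372., 286.]), 0.56)]
rack w [(array([284., 245.]), 0.97)]
   tri [595.   -9.5  24. ] [np.float64(19.515092551061045), np.float64(19.515092551060924)]
stop_post s [(array([287., 225.]), 0.56), (array([287., 213.]), 0.5), (array([293., 216.]), 0.48)]
stop_post d [(array([354., 255.]), 0.67)]
stop_post w []
   tri [520.8 -73.7 131.5] [np.float64(5.14573410583993), np.float64(5.14573410583993)]
carousel s []
carousel d []
carousel w []
turn_pin s [(array([294., 213.]), 0.92)]
turn_pin d [(array([349., 216.]), 0.92), (array([482., 403.]), 0.38)]
turn_pin w [(array([136., 328.]), 0.74)]
   tri [524.4 -33.6 205.2] [np.float64(1.0431805948946313), np.float64(1.043180594894716)]
free_hook s [(array([313., 242.]), 0.93)]
free_hook d [(array([326., 213.]), 0.75)]
free_hook w [(array([132., 165.]), 0.65)]
   tri [518.9  53.9 165.4] [np.float64(2.821187254932245), np.float64(2.821187254932325)]
fork_mouth s [(array([323., 243.]), 0.97), (array([286., 226.]), 0.66)]
fork_mouth d [(array([312., 216.]), 0.71)]
for
[... 1474 characters left out ...]
driver w []
   tri [ 251.6 -354.9   -4.1] [np.float64(3.169085212788622), np.float64(3.1690852127887754)]
{'t': 4.6, 'qpos': array([-0. ,  0.4,  1.6,  0. ,  1.1, -0. ]), 'qvel': array([ 0., -0., -0.,  0., -0., -0.]), 'joint_torque': array([  0. , -54.5, -27.4,   0.1,   0. ,  -0. ]), 'ee_pos': array([625. ,   0. , 193.9]), 'orientation': array([-2.2, -2.2,  0. ]), 'ft_force': array([-1.4,  0.1,  0.6]), 'moment': array([ 0., -0., -0.]), 'width': 87.81514977029993}
[[-0.8  0.5 -0. ]
 [ 0.4  0.6 -0.7]
 [-0.4 -0.6 -0.7]] [ 414.   -85.7 1979.9]
[[ 0.9 -0.5  0. ]
 [-0.3 -0.5 -0.8]
 [ 0.4  0.7 -0.6]] [-423.8  235.1 1106.5]
[[ 1.   0.  -0. ]
 [ 0.  -1.   0.2]
 [-0.  -0.2 -1. ]] [-623.5  -31.7  389. ]
```

View pics/s0.png

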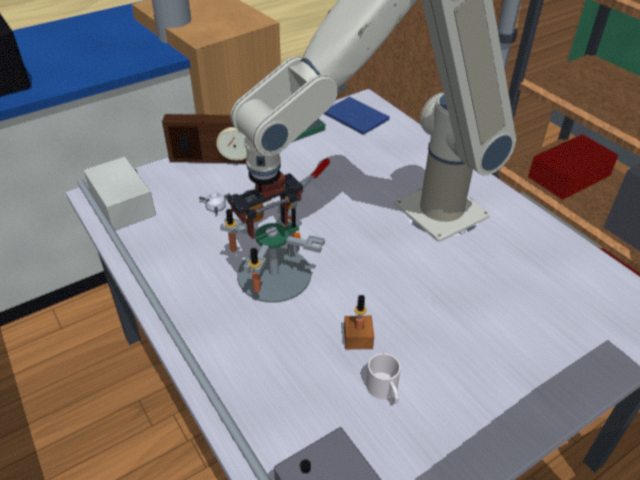

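View pics/d0.png

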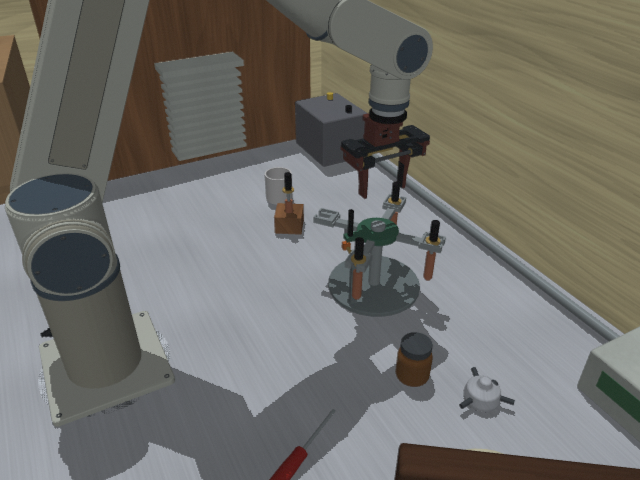

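View pics/w0.png

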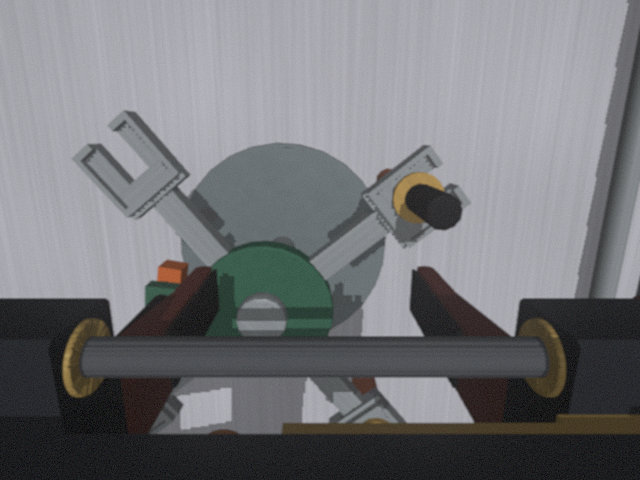

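```bash
cat > fit.py <<'E'
from h import *
from scipy.optimize import least_squares
np.set_printoptions(precision=2,suppress=True)
E
python3 - <<'E'
from fit import *
P={n:snap(n,n+'1') for n in ['scene','side','wrist']}
import pickle;pickle.dump(P,open('P1.pkl','wb'))
det=[('side','rack',(366,277)),('wrist','rack',(284,245)),('scene','rack',(272,277)),
('scene','pin',(294,213)),('side','pin',(349,216)),('wrist','pin',(136,328)),
('scene','hook',(313,242)),('side','hook',(326,213)),('wrist','hook',(132,165)),
('scene','mouth',(323,243)),('side','mouth',(312,216)),('wrist','mouth',(103,138))]
def X(n,v):
    x,y,a=v;c,s=np.cos(a),np.sin(a);b=a+np.pi/4
    return {'rack':[x,y,0],'pin':[x+65*np.cos(b),y+65*np.sin(b),195],'hook':[x+120*c,y+120*s,160],'mouth':[x+142*c,y+142*s,160]}[n]
def f(v): return np.concatenate([(proj(P[c],X(n,v))-u)/(3 if c=='wrist' else 1.) for c,n,u in det])
r=least_squares(f,[590,-34,2.3],loss='soft_l1'); print(r.x,r.cost)
for d in det: print(d,proj(P[d[0]],X(d[1],r.x)))
print({n:X(n,r.x) for n in['pin','hook']})
for c,n in P.items():
    for k in ['hook','mouth','pin','rack']:
        q=proj(n,X(k,r.x));cv2.circle(n['img'],tuple(int(i) for i in q),2,(255,0,255),-1)
    for z in (0,200):
        pass
S=[cv2.resize(P['scene']['img'][180:320,200:400],(800,560),interpolation=cv2.INTER_CUBIC)]
cv2.imwrite('pics/s1z.png',S[0]);cv2.imwrite('pics/d1z.png',cv2.resize(P['side']['img'][180:320,280:480],(800,560),interpolation=cv2.INTER_CUBIC))
cv2.imwrite('pics/w1z.png',P['wrist']['img'])
E
```

```text
[591.91 -42.02   2.26] 35.85186132786622
('side', 'rack', (366, 277)) [373.86 285.12]
('wrist', 'rack', (284, 245)) [283.08 243.59]
('scene', 'rack', (272, 277)) [274.42 275.3 ]
('scene', 'pin', (294, 213)) [293.51 216.12]
('side', 'pin', (349, 216)) [351.27 220.34]
('wrist', 'pin', (136, 328)) [137.48 328.38]
('scene', 'hook', (313, 242)) [314.93 242.6 ]
('side', 'hook', (326, 213)) [326.25 215.89]
('wrist', 'hook', (132, 165)) [127.36 164.76]
('scene', 'mouth', (323, 243)) [322.97 244.3 ]
('side', 'mouth', (312, 216)) [317.05 213.8 ]
('wrist', 'mouth', (103, 138)) [ 99.27 134.7 ]
{'pin': [np.float64(527.1921607520517), np.float64(-35.925904502784924), 195], 'hook': [np.float64(515.382869102541), np.float64(50.41455440395624), 160]}
```

View pics/d1z.png

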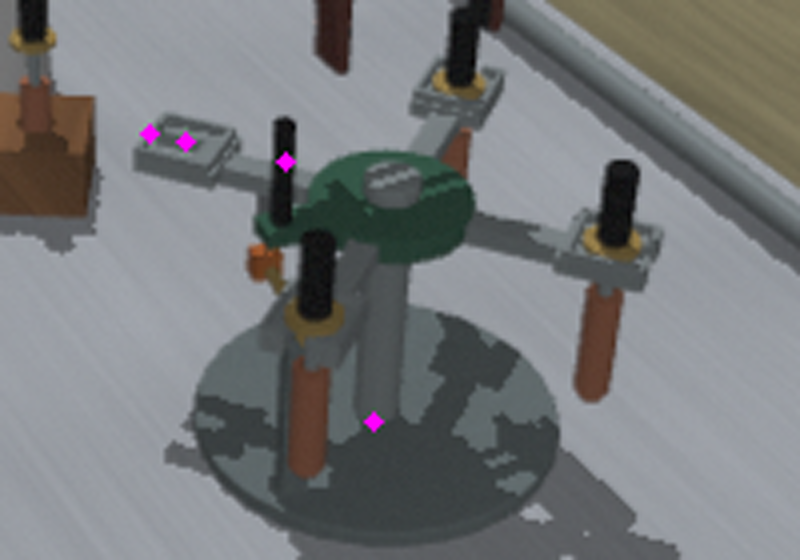

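View pics/w1z.png

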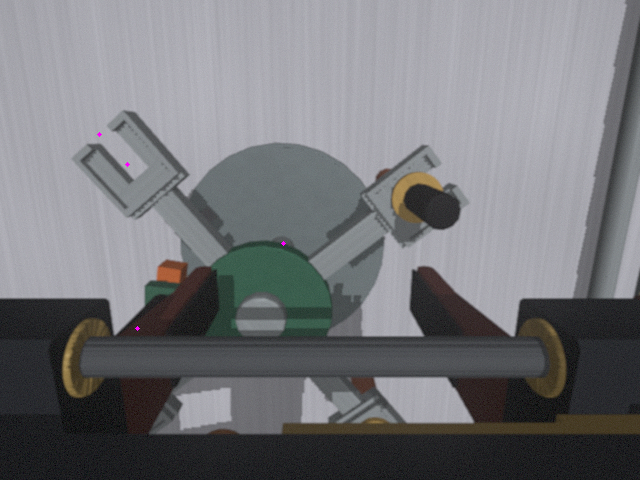

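View pics/s1z.png

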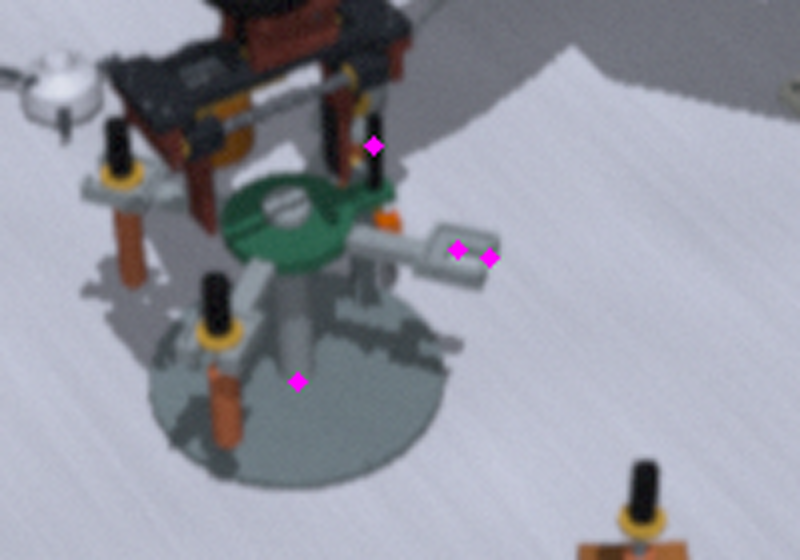

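jog_arm(xyz=[[-33,-2,4],[-33,-2,4],[-32,-2,4],[0,0,0],[0,0,-12],[0,0,-12],[0,0,0],[0,0,0]], yaw=[0,0,0,0,0,0,0,0], gripper=1)

```text
t: 5.42
ee_pos: [525.6, -6.1, 179.6]
orientation: [2.22, 2.22, 0.003]
ft_force: [-0.7, 0.4, 0.7]
width: 37.6
```

```bash
python3 - <<'E'
from fit import *
for n in ['side','wrist']: 
    p=snap(n,n+'2')
    print(np.array(p['t']))
    if n=='side': cv2.imwrite('pics/d2z.png',cv2.resize(p['img'][120:320,260:500],(720,600),interpolation=cv2.INTER_CUBIC))
o=ctrl.get_obs();print(o['t'],o['ee_pos'],o['ft_force'],o['width'])
E
```

```text
[-423.8   235.13 1106.47]
[-525.16  -33.7   372.4 ]
5.5167 [525.55  -6.05 179.81] [ 0.44 -0.25 -0.28] 29.987974477590992
```

View pics/wrist2.png

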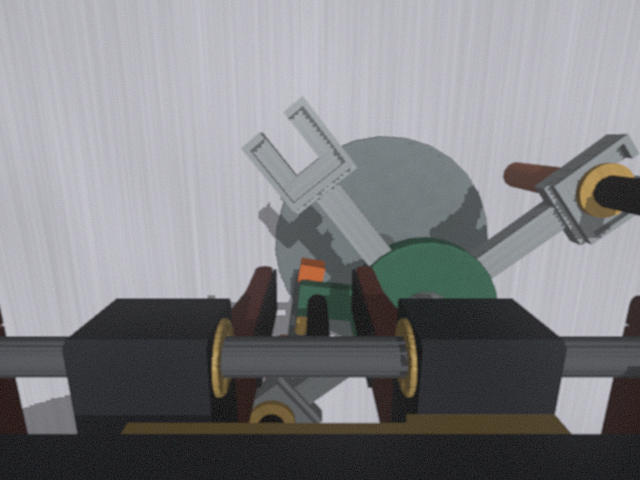

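View pics/d2z.png

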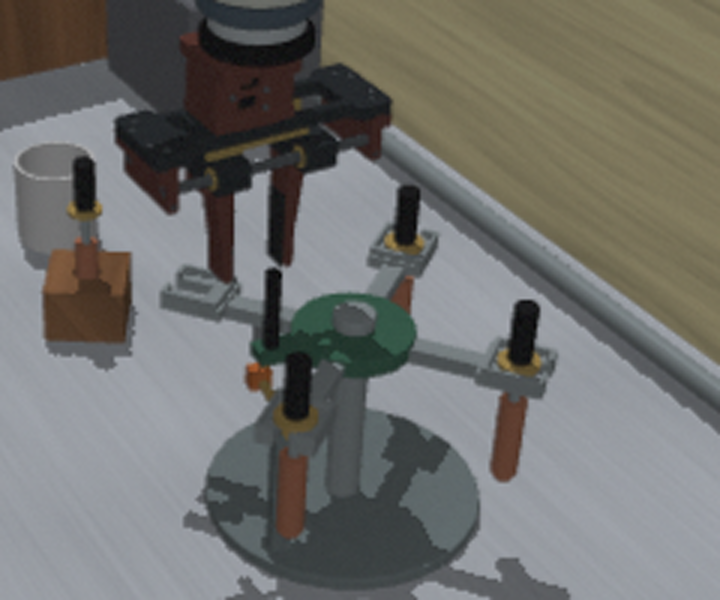

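```bash
python3 - <<'E'
from fit import *
import pickle
P=pickle.load(open('P1.pkl','rb')); p0=P['wrist']
C=np.array([592,-42.])
# wrist2 t/R approximated: same R
import copy
p2=dict(p0);p2['t']=np.array([-525.16,-33.7,372.4])
o=[ray(p0,(172/640,268/480)),ray(p2,(312/640,267/480)),ray(P['side'],((280+265/4)/640,(180+263/4)/480)),ray(P['scene'],((200+388/4)/640,(180+220/4)/480))]
x,e=tri(o);print(x,e);v=x[:2]-C;print(np.hypot(*v),np.degrees(np.arctan2(v[1],v[0])))
for d in range(-6,80,6):
    ph=np.radians(174.5+d);t=np.array([-np.sin(ph),np.cos(ph)])
    print(d,C+65*np.array([np.cos(ph),np.sin(ph)])-16*t,t)
E
```

```text
[522.76 -26.32 127.58] [np.float64(1.7446812678903196), np.float64(2.08141794487146), np.float64(1.7942030355214929), np.float64(3.505902265277124)]
70.99120647973326 167.2415649721691
-6 [531.49 -13.36] [-0.2  -0.98]
0 [528.83 -19.84] [-0.1 -1. ]
6 [526.86 -26.57] [ 0.01 -1.  ]
12 [525.61 -33.46] [ 0.11 -0.99]
18 [525.08 -40.45] [ 0.22 -0.98]
24 [525.28 -47.45] [ 0.32 -0.95]
30 [526.22 -54.4 ] [ 0.41 -0.91]
36 [527.87 -61.2 ] [ 0.51 -0.86]
42 [530.23 -67.8 ] [ 0.59 -0.8 ]
48 [533.27 -74.12] [ 0.68 -0.74]
54 [536.95 -80.08] [ 0.75 -0.66]
60 [541.23 -85.63] [ 0.81 -0.58]
66 [546.07 -90.69] [ 0.87 -0.49]
72 [551.41 -95.23] [ 0.92 -0.4 ]
78 [557.19 -99.18] [ 0.95 -0.3 ]
```

jog_arm(xyz=[[0.5,-5,0.5],[0.5,-5,0],[0,-4,0],[0,-3,0],[0,-3,0]], yaw=[0,0,0,0,0])

```text
t: 5.93
ee_pos: [526.9, -25.4, 180.6]
orientation: [-2.22, -2.219, -0.005]
ft_force: [1.5, 5.2, -1.2]
width: 2.1
```

jog_arm(xyz=[[-0.6,-2.5,0],[-0.6,-2.5,0],[-0.4,-2.5,0],[-0.2,-2.5,0],[0,-2.5,0]], yaw=[2,2,2,2,2])

```text
t: 6.35
ee_pos: [524.8, -35.4, 180.7]
orientation: [-2.01, -2.401, -0.015]
ft_force: [-1.1, 4.9, 0.4]
width: 0.5
```

```bash
python3 - <<'E'
from fit import *
p=snap('side','d3');cv2.imwrite('pics/d3z.png',cv2.resize(p['img'][180:320,280:480],(800,560),interpolation=cv2.INTER_CUBIC))
o=ctrl.get_obs();print(o['t'],o['ee_pos'],o['ft_force'],o['width'])
E
```

```text
6.4 [524.78 -35.88 180.73] [-1.42  4.23  0.09] 0.9524831508643724
```

View pics/d3z.png

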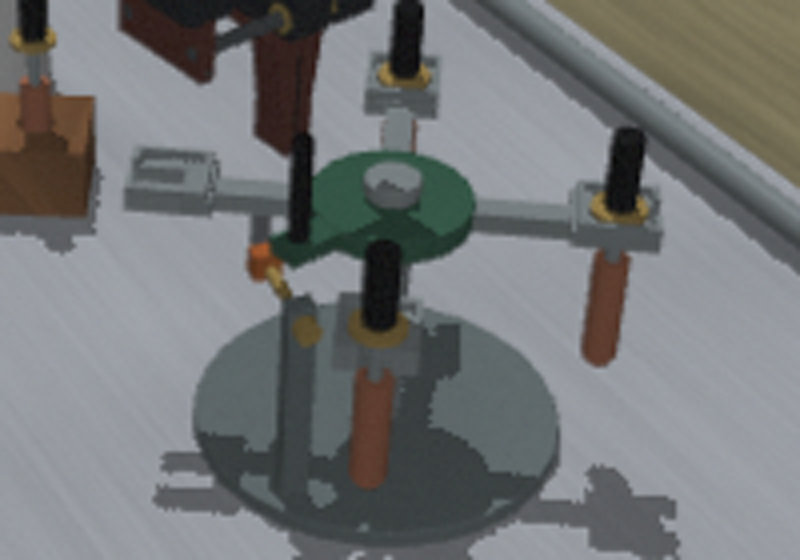

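jog_arm(xyz=[[0.0,-1.3,0],[0.0,-1.3,0],[0.1,-1.3,0]], yaw=[1,1,1])

```text
t: 6.65
ee_pos: [524.5, -38.7, 180.8]
orientation: [-1.942, -2.452, -0.017]
ft_force: [-1.1, 4.7, 0.8]
width: 0.3
```

jog_arm(xyz=[[0.2,-1.0,0],[0.2,-1.0,0],[0.2,-1.0,0]], yaw=[1,1,1])

```text
t: 6.9
ee_pos: [524.1, -41.3, 180.7]
orientation: [-1.872, -2.502, -0.017]
ft_force: [-1.9, 3.6, 0.7]
width: 0.4
```

```bash
python3 - <<'E'
from fit import *
p=snap('side','d4');cv2.imwrite('pics/d4z.png',cv2.resize(p['img'][200:280,310:420],(770,560),interpolation=cv2.INTER_CUBIC))
o=ctrl.get_obs();print(o['t'],o['ee_pos'],o['ft_force'],o['width'])
E
```

```text
6.95 [524.16 -41.51 180.75] [-1.74  3.88  0.08] 0.7325808137258085
```

View pics/d4z.png

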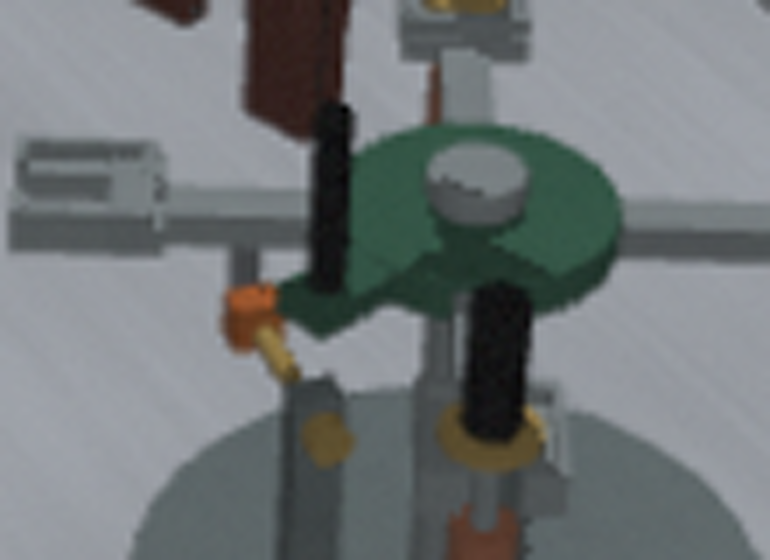

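jog_arm(xyz=[[0.3,-1.0,0],[0.3,-1.0,0],[0.3,-1.0,0]], yaw=[1,1,1])

```text
t: 7.2
ee_pos: [524.0, -44.3, 180.8]
orientation: [-1.801, -2.551, -0.015]
ft_force: [-2.3, 4.6, 1.3]
width: 0.6
```

jog_arm(xyz=[[0.3,-0.8,0],[0.3,-0.8,0]], yaw=[0.8,0.8])

```text
t: 7.37
ee_pos: [523.9, -45.9, 180.7]
orientation: [-1.762, -2.576, -0.014]
ft_force: [-2.6, 4.5, 2.0]
width: 0.6
```

jog_arm(xyz=[[0.6,-0.8,0],[0.6,-0.8,0]], yaw=[0.8,0.8])

```text
t: 7.53
ee_pos: [523.9, -47.5, 180.7]
orientation: [-1.722, -2.6, -0.011]
ft_force: [-3.6, 4.0, 2.9]
width: 0.6
```

jog_arm(xyz=[[0.6,-0.8,0],[0.6,-0.8,0]], yaw=[0.8,0.8])

```text
t: 7.7
ee_pos: [523.9, -49.3, 180.7]
orientation: [-1.682, -2.623, -0.009]
ft_force: [-3.0, 4.7, 2.9]
width: 0.5
```

```bash
python3 - <<'E'
from fit import *
p=snap('side','d5');cv2.imwrite('pics/d5z.png',cv2.resize(p['img'][200:280,310:420],(770,560),interpolation=cv2.INTER_CUBIC))
o=ctrl.get_obs();print(o['t'],o['ee_pos'],o['ft_force'],o['width'])
E
```

```text
7.75 [523.97 -49.43 180.72] [-4.08  3.5   1.53] 0.32550529563929975
```

View pics/d5z.png

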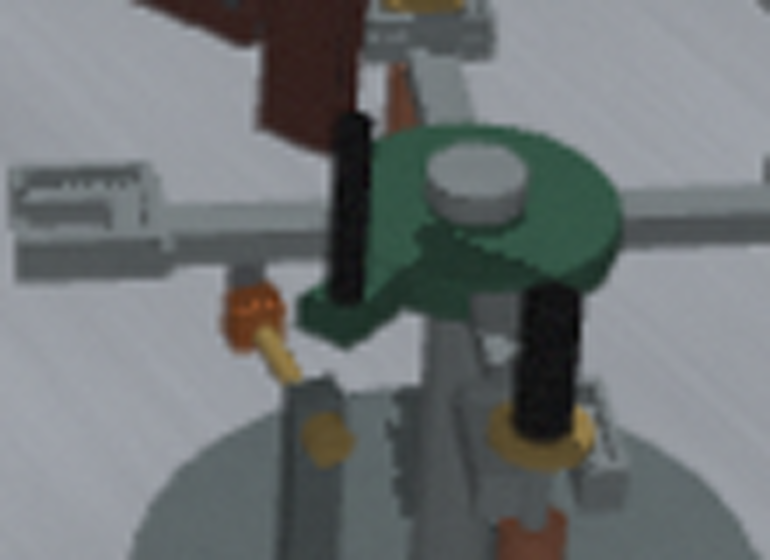

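jog_arm(xyz=[[0.8,-0.6,0],[0.8,-0.6,0]], yaw=[0.6,0.6])

```text
t: 7.92
ee_pos: [523.8, -50.2, 180.7]
orientation: [-1.651, -2.639, -0.007]
ft_force: [-5.4, 6.7, 4.5]
width: 0.6
```

jog_arm(xyz=[[0.8,-0.6,0],[0.8,-0.6,0]], yaw=[0.6,0.6])

```text
t: 8.08
ee_pos: [523.4, -50.3, 180.8]
orientation: [-1.62, -2.652, -0.006]
ft_force: [-5.2, 7.2, 4.6]
width: 0.5
```

jog_arm(xyz=[[0.8,-1.0,0],[0.8,-1.0,0]], yaw=[0,0])

```text
t: 8.25
ee_pos: [523.4, -50.5, 180.9]
orientation: [-1.618, -2.648, -0.007]
ft_force: [-4.5, 9.0, 3.1]
width: 0.4
```

jog_arm(xyz=[[0.8,-1.1,0],[0.8,-1.1,0]], yaw=[0,0])

```text
t: 8.42
ee_pos: [523.3, -50.5, 180.9]
orientation: [-1.616, -2.643, -0.01]
ft_force: [-4.7, 9.4, 3.6]
width: 0.3
```

jog_arm(xyz=[[0.9,-1.3,0],[0.9,-1.3,0]], yaw=[0,0])

```text
t: 8.58
ee_pos: [523.2, -50.5, 181.0]
orientation: [-1.614, -2.637, -0.013]
ft_force: [-4.5, 10.9, 3.9]
width: 0.7
```

jog_arm(xyz=[[0.9,-1.5,0],[0.9,-1.5,0]], yaw=[0,0])

```text
t: 8.75
ee_pos: [523.1, -50.5, 181.1]
orientation: [-1.611, -2.631, -0.017]
ft_force: [-5.2, 11.7, 5.5]
width: 0.4
```

jog_arm(xyz=[[1.0,-1.7,0],[1.0,-1.7,0],[1.0,-1.7,0]], yaw=[0,0,0])

```text
t: 9.0
ee_pos: [522.9, -50.3, 181.2]
orientation: [-1.607, -2.621, -0.024]
ft_force: [-5.0, 11.8, 4.8]
width: 0.4
```

```bash
python3 - <<'E'
from fit import *
p=snap('side','d6');cv2.imwrite('pics/d6z.png',cv2.resize(p['img'][200:280,310:420],(770,560),interpolation=cv2.INTER_CUBIC))
o=ctrl.get_obs();print(o['t'],o['ee_pos'],o['ft_force'],o['width'])
E
```

```text
9.05 [522.97 -50.38 181.23] [-4.62 11.9   3.98] 0.3154901963627438
```

View pics/d6z.png

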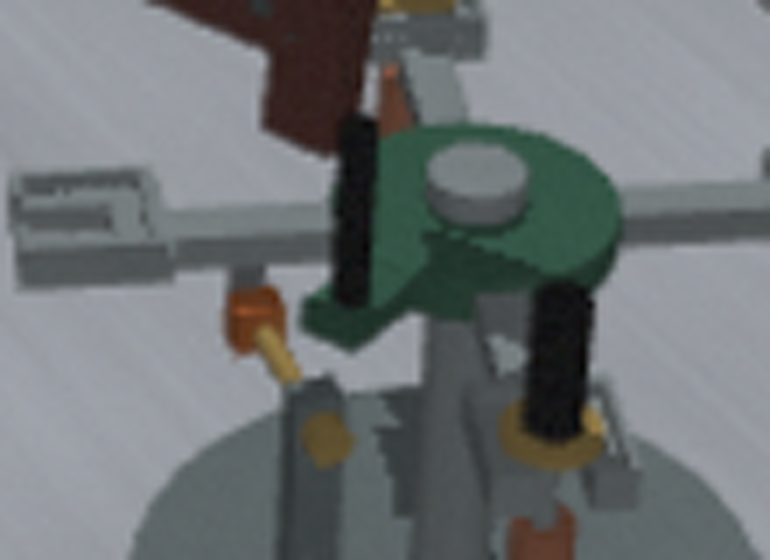

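jog_arm(xyz=[[1.1,-1.9,0],[1.1,-1.9,0],[1.1,-1.9,0],[1.1,-1.9,0]], yaw=[0,0,0,0])

```text
t: 9.38
ee_pos: [522.6, -50.0, 181.5]
orientation: [-1.6, -2.605, -0.034]
ft_force: [-5.9, 13.3, 5.1]
width: 0.2
```

jog_arm(xyz=[[-1,4,0],[-2,8,0],[-3,12,0],[0,10,15],[0,10,30],[0,0,20],[0,0,0]], yaw=[0,0,0,0,0,0,0])

```text
t: 9.97
ee_pos: [516.3, -4.1, 247.6]
orientation: [-1.603, -2.609, -0.028]
ft_force: [1.3, 0.5, 0.6]
width: 0.6
```

```bash
python3 - <<'E'
from fit import *
from scipy.spatial.transform import Rotation as Ro
P=[snap('scene','s7'),snap('side','d7'),snap('wrist','w7')]
import pickle;pickle.dump(P,open('P7.pkl','wb'))
o=ctrl.get_obs();print(o['t'],o['ee_pos'],o['orientation'],o['ft_force'],o['width'],o['qpos'])
print(Ro.from_rotvec(o['orientation']).as_matrix())
S={}
for n in ['turn_pin','free_hook','fork_mouth','probe_c','stand','rack']:
    for p,nm in zip(P,'sdw'):
        r=ctrl.pinpoint(p,n)
        S[n,nm]=r
        print(n,nm,[(np.round(np.array(q['centre'])*[640,480],1),round(q['confidence'],2)) for q in r[:3]])
pickle.dump(S,open('S7.pkl','wb'))
cv2.imwrite('pics/d7z.png',cv2.resize(P[1]['img'][180:320,260:460],(800,560),interpolation=cv2.INTER_CUBIC))
E
```

```text
10.1167 [513.99  -4.54 243.63] [-1.6  -2.6  -0.02] [-0.24  0.02 -0.68] 0.4916443548420395 [-0.07  0.24  1.78  0.06  1.19 -0.56]
[[-0.45  0.89 -0.06]
 [ 0.89  0.45  0.06]
 [ 0.08 -0.03 -1.  ]]
turn_pin s [(array([288.5, 210.1]), 0.86), (array([216.5, 207.3]), 0.57)]
turn_pin d [(array([287.8, 195.8]), 0.75), (array([359.1, 226.2]), 0.7), (array([311.1, 232.6]), 0.53)]
turn_pin w []
free_hook s [(array([317.6, 227. ]), 0.8)]
free_hook d [(array([321.5, 228.5]), 0.62)]
free_hook w [(array([285.8, 207.3]), 0.8)]
fork_mouth s [(array([325.4, 224.7]), 0.83), (array([267. , 210.7]), 0.64)]
fork_mouth d [(array([310.5, 234.2]), 0.84)]
fork_mouth w [(array([265.9, 185.7]), 0.56), (array([358.4, 270.5]), 0.22)]
probe_c s [(array([359.4, 311.6]), 0.63)]
probe_c d [(array([290., 199.]), 0.83)]
probe_c w []
stand s [(array([357.2, 340.4]), 0.63)]
stand d [(array([292.8, 226.6]), 0.64)]
stand w []
rack s [(array([275.2, 277.9]), 0.8)]
rack d [(array([372.2, 286.5]), 0.68)]
rack w [(array([362.5, 272. ]), 0.71)]
```

View pics/d7z.png

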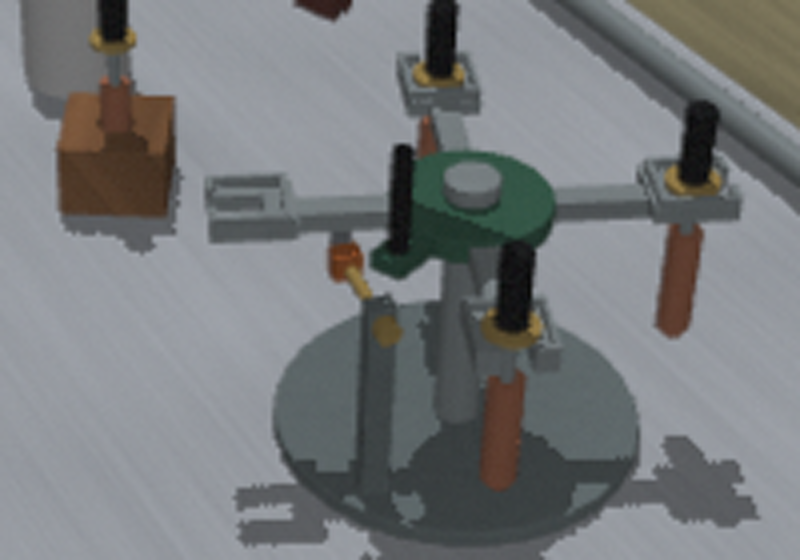

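View pics/w7.png

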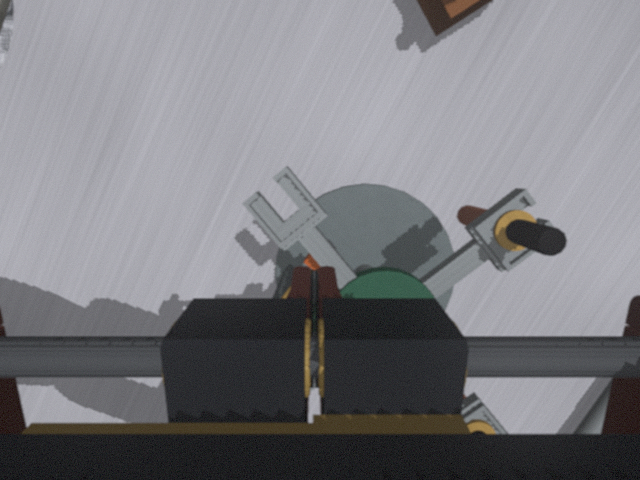

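```bash
python3 - <<'E'
from fit import *
import pickle
P=dict(zip('sdw',pickle.load(open('P7.pkl','rb'))));P0=pickle.load(open('P1.pkl','rb'))
P0={k[0] if k!='side' else 'd':v for k,v in P0.items()}
det=[('s','pin',(288.5,210.1)),('d','pin',(359.1,226.2)),('s','hook',(317.6,227)),('d','hook',(321.5,228.5)),('w','hook',(285.8,207.3)),('s','mouth',(325.4,224.7)),('d','mouth',(310.5,234.2)),('w','mouth',(265.9,185.7)),('s','rack',(275.2,277.9)),('d','rack',(372.2,286.5)),('w','rack',(362.5,272))]
det0=[('s','pin',(294,213)),('d','pin',(349,216)),('w','pin',(136,328)),('s','hook',(313,242)),('d','hook',(326,213)),('w','hook',(132,165)),('s','mouth',(323,243)),('d','mouth',(312,216)),('w','mouth',(103,138)),('w','rack',(284,245))]
def X(n,x,y,a):
    c,s=np.cos(a),np.sin(a);b=a+np.pi/4
    return {'rack':[x,y,0],'pin':[x+65*np.cos(b),y+65*np.sin(b),195],'hook':[x+120*c,y+120*s,160],'mouth':[x+142*c,y+142*s,160]}[n]
def f(v):
    return np.concatenate([(proj(P[c],X(n,v[0],v[1],v[2]))-u)/(2 if c=='w' else 1.) for c,n,u in det]+[(proj(P0[c],X(n,v[0],v[1],v[3]))-u)/(2 if c=='w' else 1.) for c,n,u in det0])
r=least_squares(f,[590,-34,2.8,2.3],loss='soft_l1');x,y,a,a0=r.x; print(r.x,np.degrees(r.x[2:]),r.cost)
for d in det: print(d,proj(P[d[0]],X(d[1],x,y,a)))
print({n:np.array(X(n,x,y,a)) for n in['pin','hook','mouth']})
for c in 'dw':
    im=P[c]['img'].copy()
    for k in ['hook','mouth','pin','rack']:
        q=proj(P[c],X(k,x,y,a));cv2.circle(im,tuple(int(round(i)) for i in q),1,(255,0,255),-1)
    cv2.imwrite(f'pics/f7{c}.png',cv2.resize(im[180:320,260:460] if c=='d' else im[130:270,200:400],(800,560),interpolation=cv2.INTER_CUBIC))
# probe
for zz,nm in [((287,200),(360,317)),((290,199),(359.4,311.6))]:
    print('probe',tri([ray(P['d'],np.array(zz)/[640,480]),ray(P['s'],np.array(nm)/[640,480])]))
for u in [(287,228),(292.8,226.6)]: print('stand d',atz(P['d'],np.array(u)/[640,480],0))
for u in [(355,338),(357.2,340.4)]: print('stand s',atz(P['s'],np.array(u)/[640,480],0))
for c,b in (('s',(330,370)),('d',(270,360))): pass
cv2.imwrite('pics/ps.png',cv2.resize(P['s']['img'][280:360,310:410],(700,560),interpolation=cv2.INTER_CUBIC))
cv2.imwrite('pics/pd.png',cv2.resize(P['d']['img'][160:240,240:340],(700,560),interpolation=cv2.INTER_CUBIC))
E
```

```text
[590.4  -43.77   2.72   2.24] [155.93 128.28] 35.03179118893544
('s', 'pin', (288.5, 210.1)) [286.65 210.17]
('d', 'pin', (359.1, 226.2)) [360.1  227.48]
('s', 'hook', (317.6, 227)) [316.47 228.23]
('d', 'hook', (321.5, 228.5)) [322.08 230.25]
('w', 'hook', (285.8, 207.3)) [284.04 206.43]
('s', 'mouth', (325.4, 224.7)) [324.53 227.39]
('d', 'mouth', (310.5, 234.2)) [311.75 230.62]
('w', 'mouth', (265.9, 185.7)) [264.94 183.13]
('s', 'rack', (275.2, 277.9)) [274.56 274.72]
('d', 'rack', (372.2, 286.5)) [373.71 285.74]
('w', 'rack', (362.5, 272)) [362.57 271.93]
{'pin': array([529.69, -66.99, 195.  ]), 'hook': array([480.84,   5.17, 160.  ]), 'mouth': array([460.75,  14.14, 160.  ])}
probe (array([521.84, 268.76,  81.1 ]), [np.float64(1.8794763832707748), np.float64(1.8794763832708405)])
probe (array([521.48, 258.43,  90.4 ]), [np.float64(2.0091061403414425), np.float64(2.0091061403417103)])
stand d [514.53 263.56   0.  ]
stand d [530.95 262.41   0.  ]
stand s [531.81 264.5    0.  ]
stand s [531.64 273.86   0.  ]
```

View pics/f7w.png

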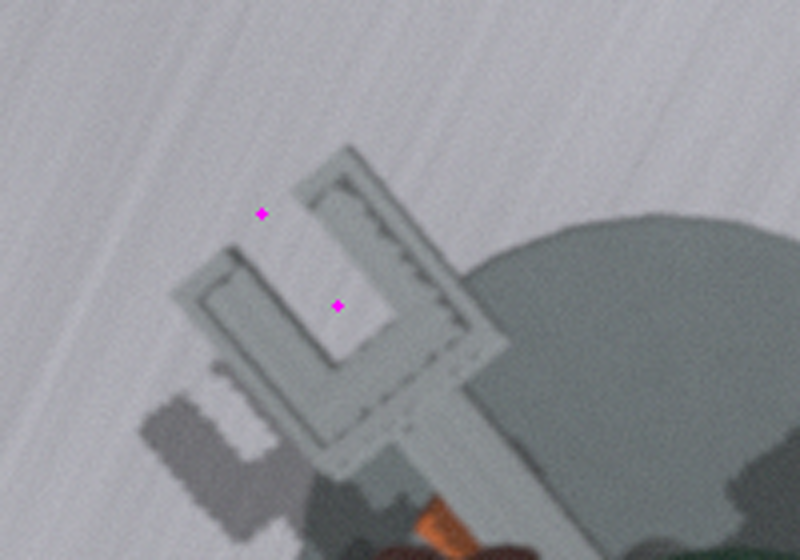

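View pics/ps.png

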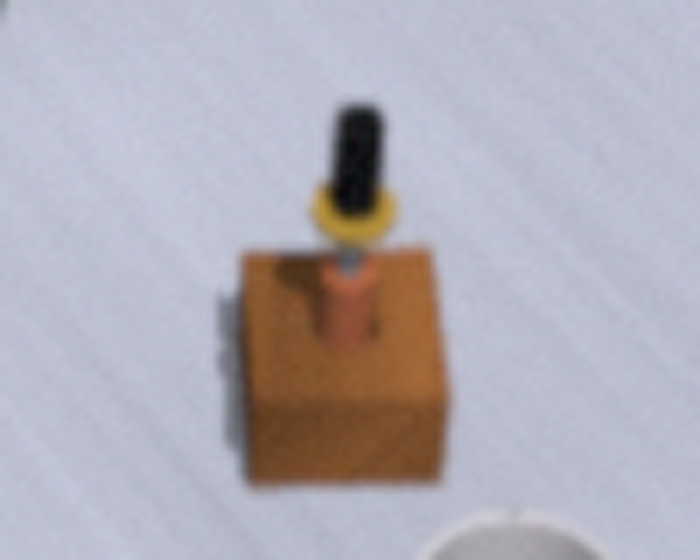

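View pics/pd.png

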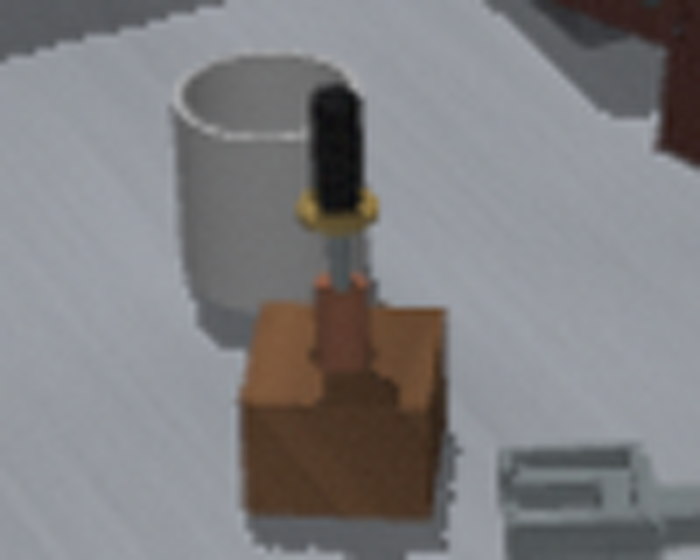

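View pics/f7d.png

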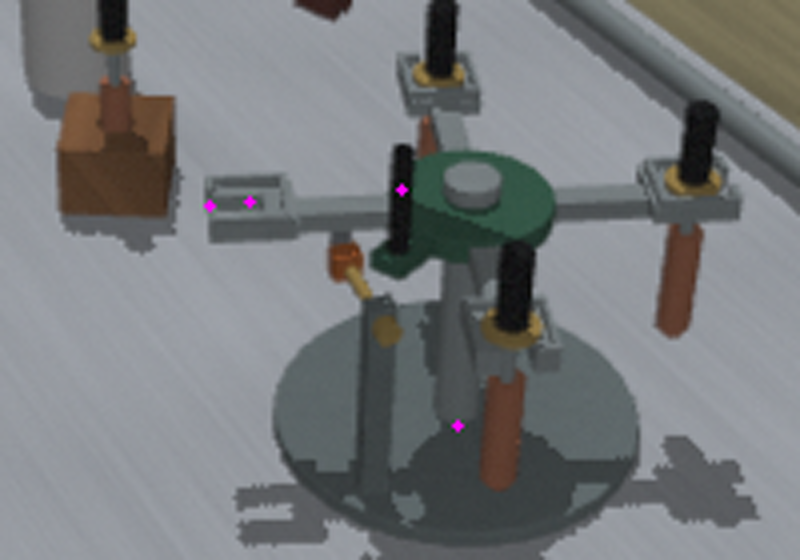

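```bash
python3 - <<'E'
from fit import *
import pickle
P=dict(zip('sdw',pickle.load(open('P7.pkl','rb'))))
N=np.array([640,480])
for a,b,z in [((288.1,173.3),(361.4,296),158),((288.3,189.6),(360.4,310.7),112)]:
    print(tri([ray(P['d'],a/N),ray(P['s'],b/N)]),atz(P['d'],a/N,z),atz(P['s'],b/N,z))
E
```

```text
(array([524.63, 267.76, 158.79]), [np.float64(0.36738375882191576), np.float64(0.367383758822069)]) [525.5 268.8 158. ] [523.82 267.34 158.  ]
(array([526.08, 271.28, 109.68]), [np.float64(0.42375665144887303), np.float64(0.42375665144877256)]) [524.12 267.95 112.  ] [527.77 272.67 112.  ]
```

jog_arm(xyz=[[1,38,0],[1,38,0],[1,38,0],[1,38,0],[1,38,0],[1,38,0],[1,38,0],[0,0,0]], yaw=[5.6,5.6,5.6,5.6,5.6,5.6,5.6,0], gripper=0)

```text
t: 11.68
ee_pos: [521.3, 270.1, 245.2]
orientation: [-0.6, -3.0, 0.018]
ft_force: [0.0, -0.3, 0.9]
width: 50.5
```

```bash
python3 - <<'E'
from fit import *
from scipy.spatial.transform import Rotation as Ro
p=snap('wrist','w8')
o=ctrl.get_obs();print(o['t'],o['ee_pos'],o['ft_force'],o['width'],o['qpos'])
print(Ro.from_rotvec(o['orientation']).as_matrix())
for z in (158,112): print(proj(p,[525,268,z]))
E
```

```text
11.7333 [521.07 267.64 245.04] [ 0.42  0.42 -0.07] 54.09805210402578 [ 0.43  0.35  1.62  0.04  1.25 -0.75]
[[-0.92  0.39 -0.08]
 [ 0.39  0.92  0.  ]
 [ 0.08 -0.03 -1.  ]]
[318.38 244.31]
[319.22 234.05]
```

View pics/w8.png

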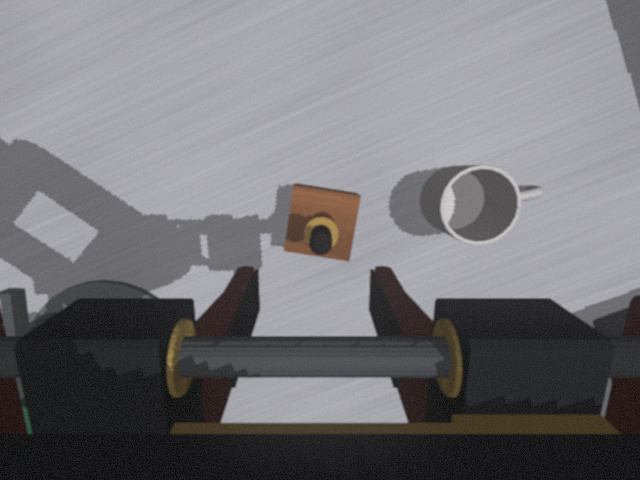

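jog_arm(xyz=[[1,0,0],[1,0,-5],[0.5,0.5,-25],[0,0,-30],[0,0,-30],[0,0,-20],[0,0,-8],[0,0,0]], yaw=[0,0,0,0,0,0,0,0])

```text
t: 12.4
ee_pos: [525.5, 258.8, 123.5]
orientation: [-0.63, -2.998, 0.019]
ft_force: [-0.4, 0.2, 0.3]
width: 87.7
```

```bash
python3 - <<'E'
from fit import *
o=ctrl.get_obs();print(o['t'],o['ee_pos'],o['ft_force'],o['width'])
p=snap('wrist','w9');p=snap('side','d9');cv2.imwrite('pics/d9z.png',cv2.resize(p['img'][130:250,220:370],(750,600),interpolation=cv2.INTER_CUBIC))
E
```

```text
12.4 [525.5  258.82 123.52] [-0.45  0.17  0.28] 87.69178669726293
```

View pics/d9z.png

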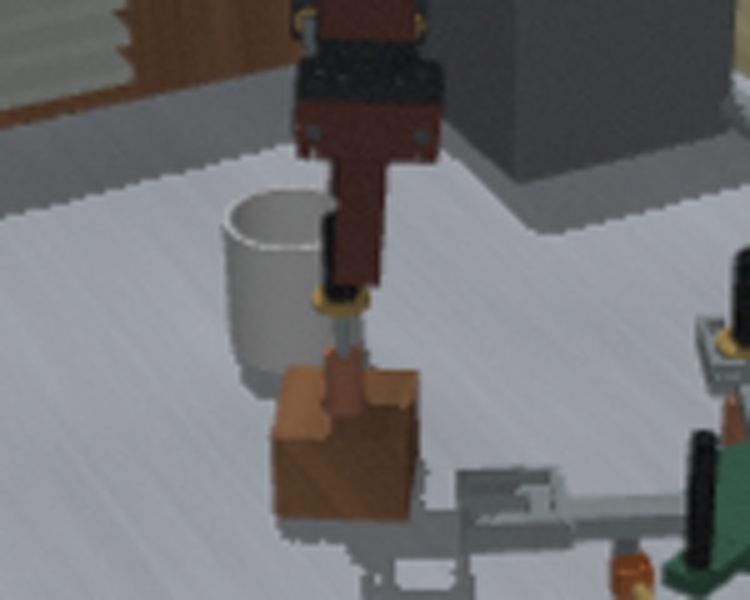

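View pics/w9.png

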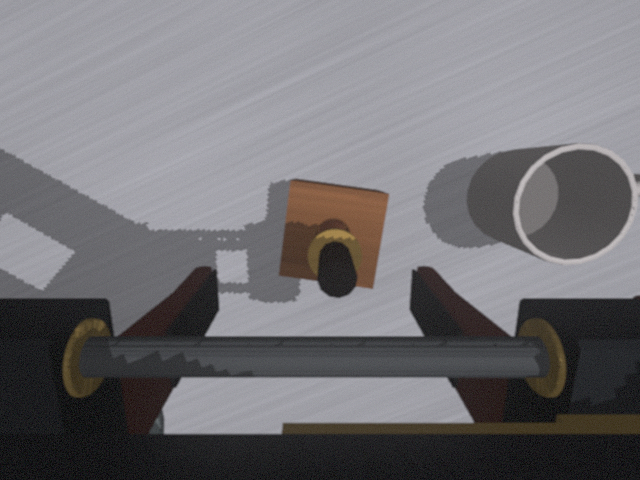

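jog_arm(xyz=[[-1,5,0],[-1,4.5,0],[0,0,0],[0,0,0]], yaw=[0,0,0,0])

```text
t: 12.83
ee_pos: [527.9, 270.9, 130.7]
orientation: [-0.634, -3.006, 0.008]
ft_force: [0.1, 1.0, 0.1]
width: 88.0
```

```bash
python3 - <<'E'
from fit import *
o=ctrl.get_obs();print(o['t'],o['ee_pos'],o['ft_force'],o['width'])
p=snap('wrist','w10');
E
```

```text
12.8333 [527.88 270.92 130.68] [0.14 0.97 0.12] 87.96337435148193
```

View pics/w10.png

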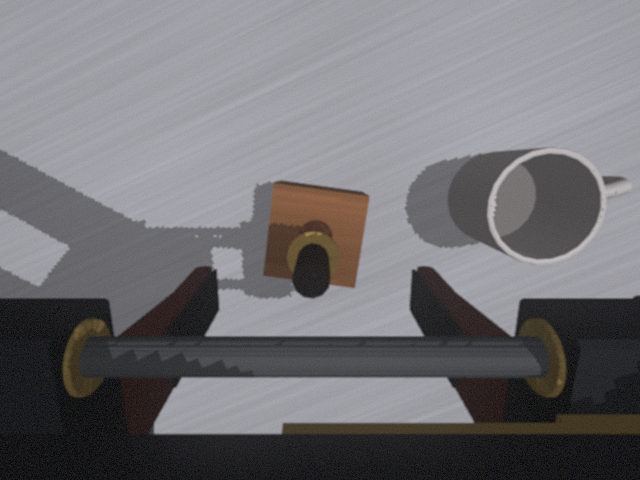

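jog_arm(xyz=[[-2,-1.3,-4],[-2,-1.2,-3],[0,0,0],[0,0,0],[0,0,0]], yaw=[0,0,0,0,0])

```text
t: 13.3
ee_pos: [523.5, 268.7, 124.0]
orientation: [-0.633, -3.008, 0.007]
ft_force: [0.8, 0.1, -0.2]
width: 88.1
```

jog_arm(xyz=[[0,0,0],[0,0,0],[0,0,0],[0,0,0],[0,0,0],[0,0,0],[0,0,0],[0,0,0],[0,0,0],[0,0,0],[0,0,0],[0,0,0],[0,0,0],[0,0,0]], yaw=[0,0,0,0,0,0,0,0,0,0,0,0,0,0], gripper=1)

```text
t: 14.47
ee_pos: [523.7, 268.6, 123.9]
orientation: [-0.633, -3.008, 0.007]
ft_force: [-0.8, -0.1, -0.3]
width: 16.3
```

```bash
python3 - <<'E'
from fit import *
o=ctrl.get_obs();print(o['t'],o['ee_pos'],o['ft_force'],o['width'],o['orientation'])
p=snap('wrist','w11');p=snap('side','d11');cv2.imwrite('pics/d11z.png',cv2.resize(p['img'][130:250,220:370],(750,600),interpolation=cv2.INTER_CUBIC))
E
```

```text
14.4667 [523.73 268.63 123.86] [-0.78 -0.07 -0.34] 16.332579142513087 [-0.63 -3.01  0.01]
```

View pics/d11z.png

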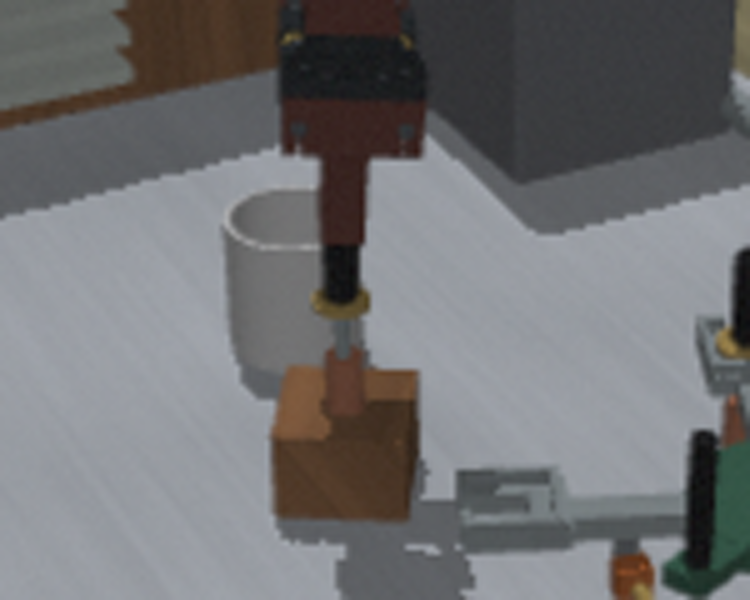

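View pics/w11.png

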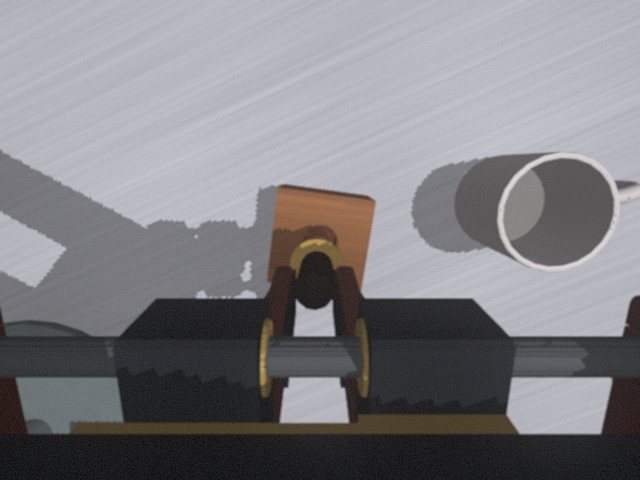

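jog_arm(xyz=[[0,0,8],[0,0,14],[0,0,16],[0,0,14],[0,0,8],[0,0,2],[0,0,0],[0,0,0]], yaw=[0,0,0,0,0,0,0,0])

```text
t: 15.23
ee_pos: [521.9, 267.8, 188.5]
orientation: [-0.632, -3.005, 0.01]
ft_force: [-1.1, -0.8, -1.2]
width: 16.5
```

jog_arm(xyz=[[-4,-10,0],[-8,-20,0],[-10,-26,0],[-12,-32,0],[-12,-32,0],[-12,-32,0],[-10,-28,0],[-8,-22,0],[-6,-16,0],[-4,-10,0],[-2,-6,0],[-1,-3,0],[0,0,0],[0,0,0],[0,0,0]], yaw=[0,0,0,0,0,0,0,0,0,0,0,0,0,0,0])

```text
t: 16.48
ee_pos: [415.2, 16.2, 179.0]
orientation: [-0.626, -2.989, 0.021]
ft_force: [-0.6, 1.2, -2.1]
width: 16.5
```

```bash
python3 - <<'E'
from fit import *
from scipy.spatial.transform import Rotation as Ro
import pickle
o=ctrl.get_obs();print(o['t'],o['ee_pos'],o['ft_force'],o['width']);print(Ro.from_rotvec(o['orientation']).as_matrix())
P=[snap(n,n+'12') for n in ['scene','side','wrist']];pickle.dump(P,open('P12.pkl','wb'))
cv2.imwrite('pics/d12z.png',cv2.resize(P[1]['img'][150:310,250:450],(750,600),interpolation=cv2.INTER_CUBIC))
cv2.imwrite('pics/s12z.png',cv2.resize(P[0]['img'][170:290,250:400],(750,600),interpolation=cv2.INTER_CUBIC))
E
```

```text
16.4833 [415.21  16.21 178.99] [-0.57  1.18 -2.07] 16.536637838710426
[[-0.91  0.4  -0.09]
 [ 0.4   0.92  0.  ]
 [ 0.08 -0.03 -1.  ]]
```

View pics/d12z.png

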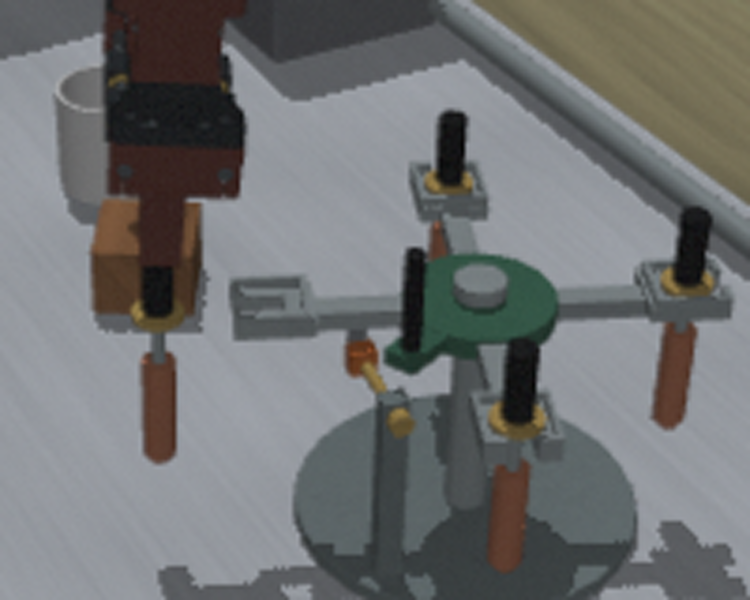

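View pics/s12z.png

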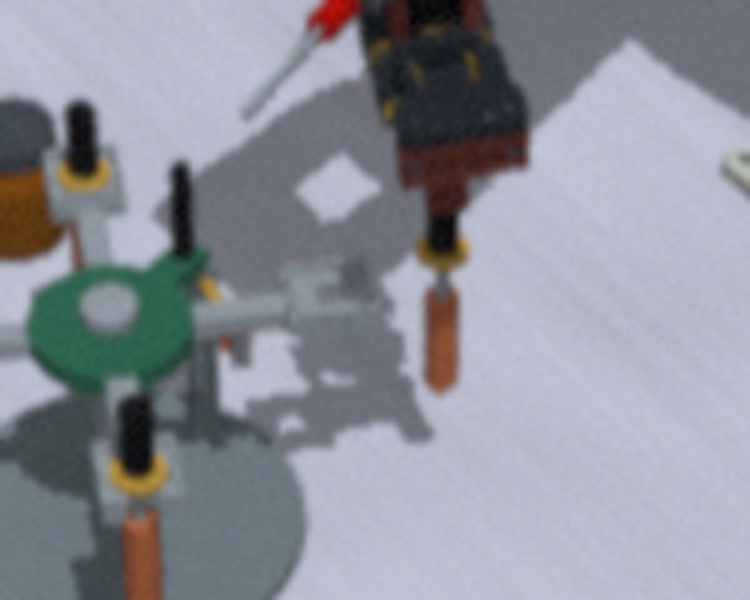

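View pics/wrist12.png

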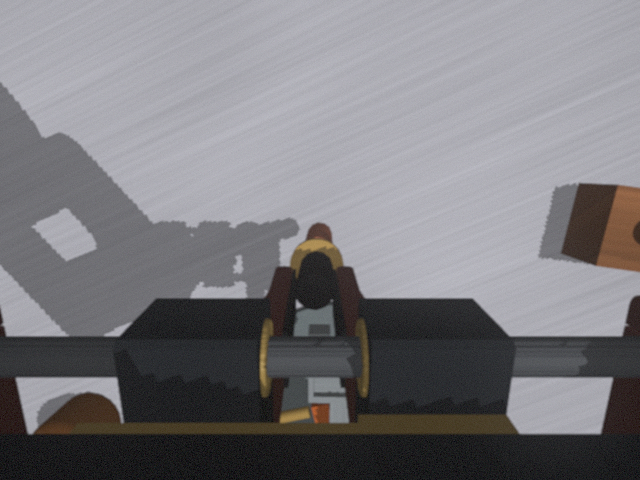

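```bash
python3 - <<'E'
from fit import *
import pickle
P=pickle.load(open('P12.pkl','rb'));N=np.array([640,480])
o=ctrl.get_obs();tcp=o['ee_pos'];print(tcp)
print(tri([ray(P[1],np.array([292.1,233.7])/N),ray(P[0],np.array([338.4,220])/N)]))
for u in [(316,265),(316,268)]: print('top',atz(P[2],np.array(u)/N,214))
for X in ([tcp[0]+1.6,tcp[1],214],[tcp[0]+1.6,tcp[1],167]): print(X,proj(P[2],X),proj(P[1],X),proj(P[0],X))
# slot from w7
P7=pickle.load(open('P7.pkl','rb'))
def z(u): return atz(P7[2],np.array([200+u[0]/4,130+u[1]/4])/N,160)
i=(z((340,365))+z((400,318)))/2; m=(z((235,250))+z((300,192)))/2
print('in',i,'out',m,np.linalg.norm(i-m),np.degrees(np.arctan2(*(m-i)[1::-1])))
print('seat',i+(m-i)/np.linalg.norm(m-i)*8)
E
```

```text
[415.35  16.35 179.07]
(array([415.65,  15.16, 165.86]), [np.float64(0.4159958078523526), np.float64(0.41599580785239787)])
top [405.66  21.06 214.  ]
top [406.9   20.53 214.  ]
[np.float64(416.94901939550533), np.float64(16.34544661189557), 214] [316.38 292.01] [292.01 213.87] [338.91 206.71]
[np.float64(416.94901939550533), np.float64(16.34544661189557), 167] [318.44 265.71] [292.6  232.83] [338.42 220.07]
in [489.37   2.04 160.  ] out [462.68  13.37 160.  ] 28.99918768069407 157.0063237141785
seat [482.01   5.16 160.  ]
```

jog_arm(xyz=[[2,4,2],[2,5,3],[2,4,2],[1,2,0],[0,0,0],[0,0,0],[0,0,0]], yaw=[0,0,0,0,0,0,0])

```text
t: 17.22
ee_pos: [424.2, 34.8, 187.1]
orientation: [-0.621, -2.992, 0.02]
ft_force: [-1.3, 0.3, -1.6]
width: 16.4
```

jog_arm(xyz=[[4,-3,0],[6,-4,0],[7,-4,0],[4,-3,0],[2,-1,0],[0,0,0],[0,0,0],[0,0,0]], yaw=[0,0,0,0,0,0,0,0])

```text
t: 17.88
ee_pos: [450.0, 16.9, 186.7]
orientation: [-0.623, -2.991, 0.02]
ft_force: [0.6, 0.6, -1.1]
width: 16.6
```

```bash
python3 - <<'E'
from fit import *
import pickle
P=[snap(n,n+'13') for n in ['scene','side','wrist']];pickle.dump(P,open('P13.pkl','wb'))
o=ctrl.get_obs();print(o['t'],o['ee_pos'],o['ft_force'],o['width'])
cv2.imwrite('pics/d13z.png',cv2.resize(P[1]['img'][180:280,260:385],(750,600),interpolation=cv2.INTER_CUBIC))
cv2.imwrite('pics/s13z.png',cv2.resize(P[0]['img'][180:260,280:380],(750,600),interpolation=cv2.INTER_CUBIC))
E
```

```text
18.0333 [449.82  17.09 186.74] [ 0.54 -0.9  -1.49] 16.904752043910587
```

View pics/d13z.png

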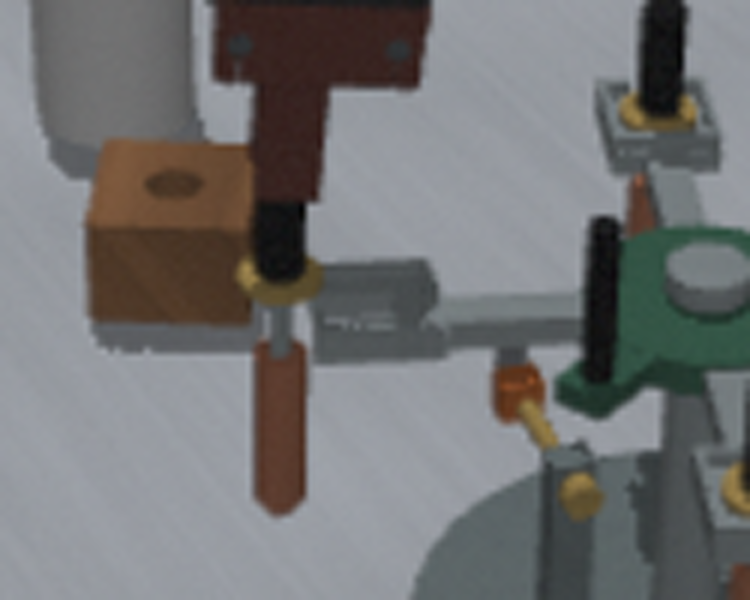

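View pics/s13z.png

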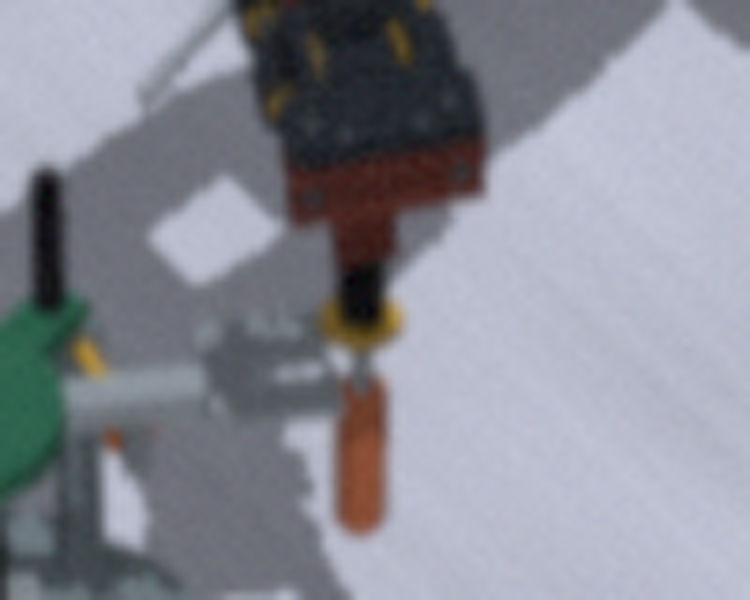

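View pics/wrist13.png

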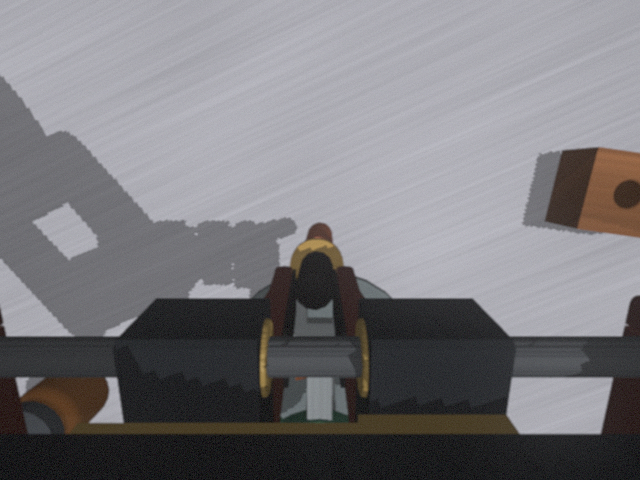

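jog_arm(xyz=[[3,-0.3,0],[4,-1,0],[4,-1.5,0],[3,-1.5,0],[2,-0.5,0],[0,0,0],[0,0,0]], yaw=[0,0,0,0,0,0,0])

```text
t: 18.62
ee_pos: [467.7, 12.1, 186.9]
orientation: [-0.622, -2.992, 0.02]
ft_force: [-0.3, -0.5, -2.0]
width: 16.7
```

jog_arm(xyz=[[3,-2,0],[4,-2,0],[3,-1.5,0],[2,-1,0],[0,0,0],[0,0,0],[0,0,0]], yaw=[0,0,0,0,0,0,0])

```text
t: 19.2
ee_pos: [480.9, 4.8, 186.8]
orientation: [-0.622, -2.991, 0.02]
ft_force: [0.5, 0.3, -1.2]
width: 16.5
```

```bash
python3 - <<'E'
from fit import *
import pickle
P=[snap(n,n+'14') for n in ['scene','side']];pickle.dump(P,open('P14.pkl','wb'))
o=ctrl.get_obs();print(o['t'],o['ee_pos'],o['ft_force'],o['width'])
cv2.imwrite('pics/d14z.png',cv2.resize(P[1]['img'][180:280,260:385],(750,600),interpolation=cv2.INTER_CUBIC))
cv2.imwrite('pics/s14z.png',cv2.resize(P[0]['img'][180:260,280:380],(750,600),interpolation=cv2.INTER_CUBIC))
E
```

```text
19.3 [480.82   4.78 186.79] [ 0.31 -0.37 -1.87] 16.42311414479375
```

View pics/d14z.png

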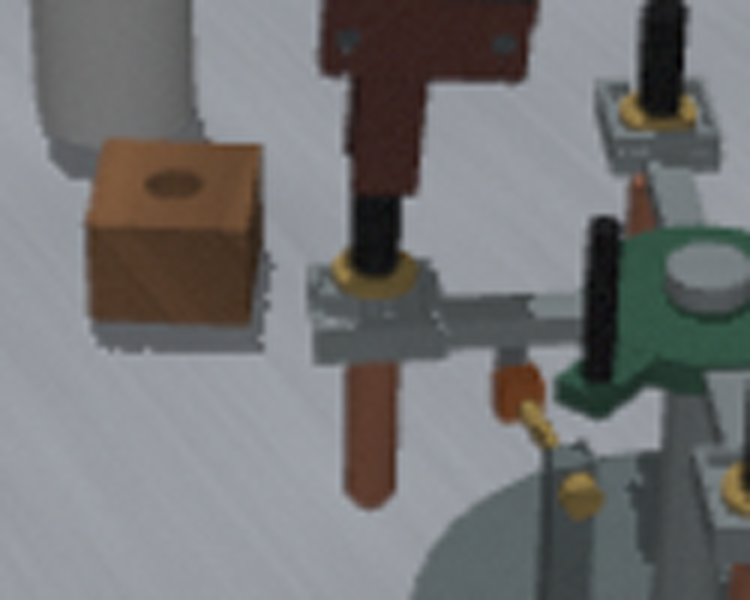

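View pics/s14z.png

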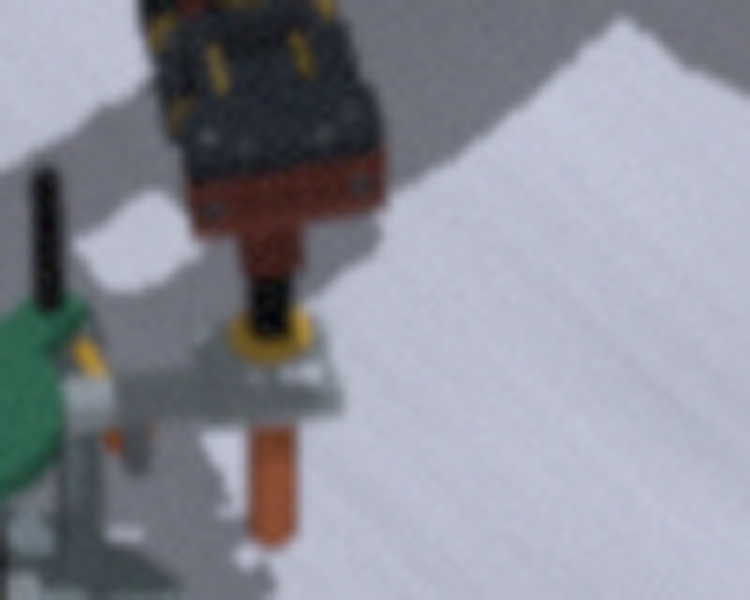

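jog_arm(xyz=[[0,0.2,-3],[0,0.2,-3],[0,0,-3],[0,0,0],[0,0,0]], yaw=[0,0,0,0,0])

```text
t: 19.72
ee_pos: [480.3, 5.5, 176.7]
orientation: [-0.621, -2.991, 0.021]
ft_force: [-0.1, -0.4, -2.3]
width: 16.5
```

jog_arm(xyz=[[0.2,0,-1.5],[0,0,-1],[0,0,-0.5],[0,0,0]], yaw=[0,0,0,0])

```text
t: 20.05
ee_pos: [480.6, 5.6, 174.0]
orientation: [-0.621, -2.991, 0.02]
ft_force: [-0.4, -0.1, -2.2]
width: 16.9
```

```bash
python3 - <<'E'
from fit import *
P=[snap(n,n+'15') for n in ['scene','side']]
o=ctrl.get_obs();print(o['t'],o['ee_pos'],o['ft_force'],o['width'])
cv2.imwrite('pics/d15z.png',cv2.resize(P[1]['img'][180:280,260:385],(750,600),interpolation=cv2.INTER_CUBIC))
cv2.imwrite('pics/s15z.png',cv2.resize(P[0]['img'][180:260,280:380],(750,600),interpolation=cv2.INTER_CUBIC))
E
```

```text
20.15 [480.59   5.57 173.97] [-0.53 -0.38  1.02] 16.567305897971266
```

View pics/d15z.png

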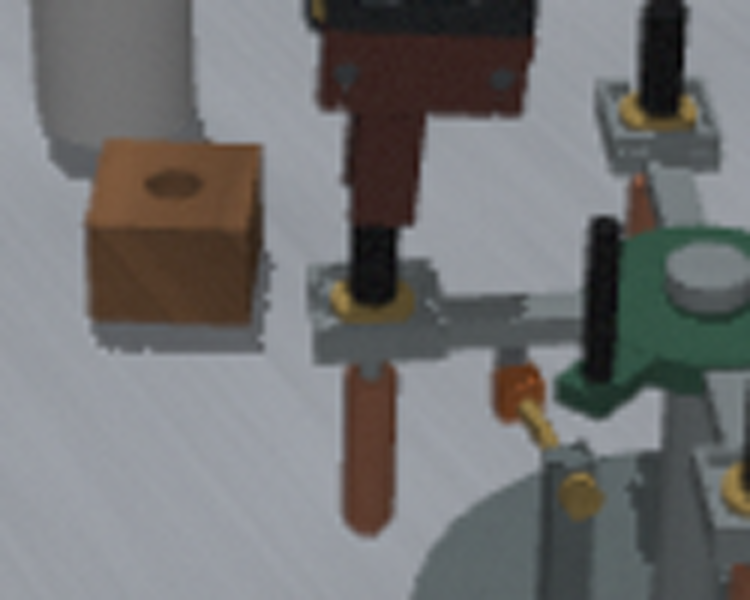

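jog_arm(xyz=[[0,0,-0.4],[0,0,0]], yaw=[0,0])

```text
t: 20.32
ee_pos: [480.7, 5.6, 174.0]
orientation: [-0.621, -2.991, 0.02]
ft_force: [-0.3, -0.3, -1.1]
width: 16.6
```

jog_arm(xyz=[[0,0,0],[0,0,0],[0,0,0],[0,0,0],[0,0,0],[0,0,0],[0,0,0],[0,0,0]], yaw=[0,0,0,0,0,0,0,0], gripper=0.5)

```text
t: 20.98
ee_pos: [481.4, 5.5, 173.9]
orientation: [-0.622, -2.993, 0.02]
ft_force: [-0.7, 0.7, -0.5]
width: 43.7
```

```bash
python3 - <<'E'
from fit import *
P=[snap(n,n+'16') for n in ['scene','side','wrist']]
o=ctrl.get_obs();print(o['t'],o['ee_pos'],o['ft_force'],o['width'])
cv2.imwrite('pics/d16z.png',cv2.resize(P[1]['img'][180:280,260:385],(750,600),interpolation=cv2.INTER_CUBIC))
cv2.imwrite('pics/s16z.png',cv2.resize(P[0]['img'][180:260,280:380],(750,600),interpolation=cv2.INTER_CUBIC))
E
```

```text
21.1333 [481.4   5.5 173.9] [0.45 0.94 0.23] 43.803856744205596
```

View pics/d16z.png

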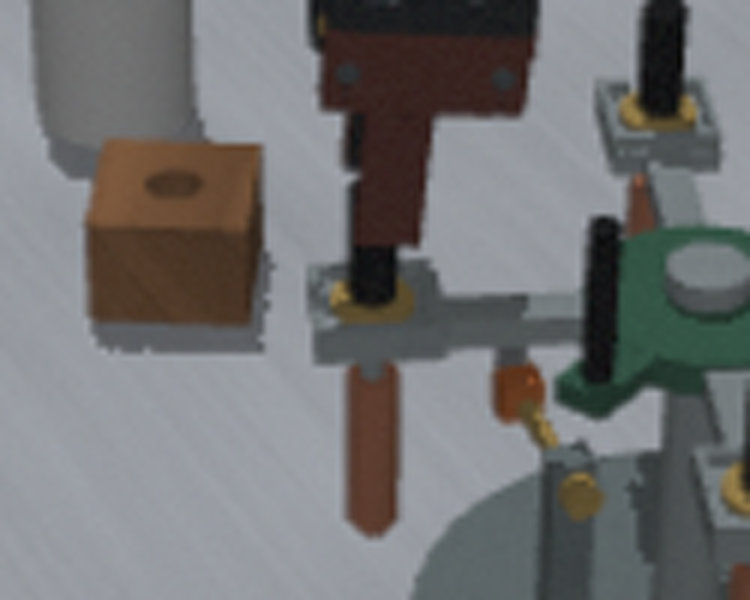

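View pics/wrist16.png

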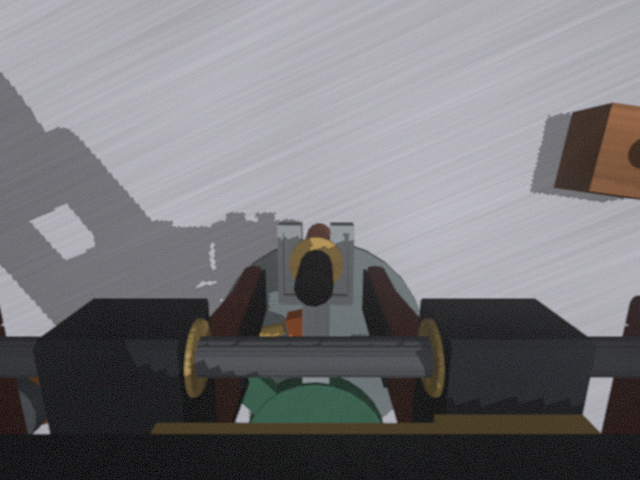

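jog_arm(xyz=[[0,0,5],[0,0,10],[0,0,12],[0,0,15],[0,0,15],[0,0,15],[0,0,10],[0,0,0],[-15,0,0],[-25,0,5],[-25,0,5],[-15,0,0],[0,0,0],[0,0,0]], yaw=[0,0,0,0,0,0,0,0,0,0,0,0,0,0])

```text
t: 22.3
ee_pos: [398.4, 5.5, 274.3]
orientation: [-0.622, -2.995, 0.019]
ft_force: [-0.2, 0.7, -0.0]
width: 43.8
```

```bash
python3 - <<'E'
from fit import *
P=[snap(n,n+'17') for n in ['scene','side','wrist']]
o=ctrl.get_obs();print(o['t'],o['ee_pos'],o['ft_force'],o['width'])
cv2.imwrite('pics/d17z.png',cv2.resize(P[1]['img'][160:320,260:460],(750,600),interpolation=cv2.INTER_CUBIC))
cv2.imwrite('pics/s17z.png',cv2.resize(P[0]['img'][170:290,220:370],(750,600),interpolation=cv2.INTER_CUBIC))
E
```

```text
22.45 [399.27   5.51 274.08] [ 0.56 -0.58 -0.19] 43.725975665207386
```

View pics/d17z.png

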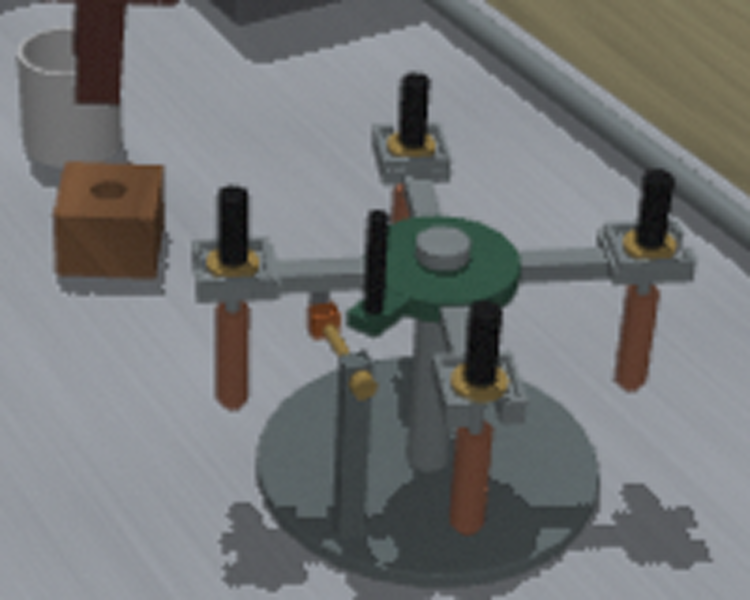

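View pics/s17z.png

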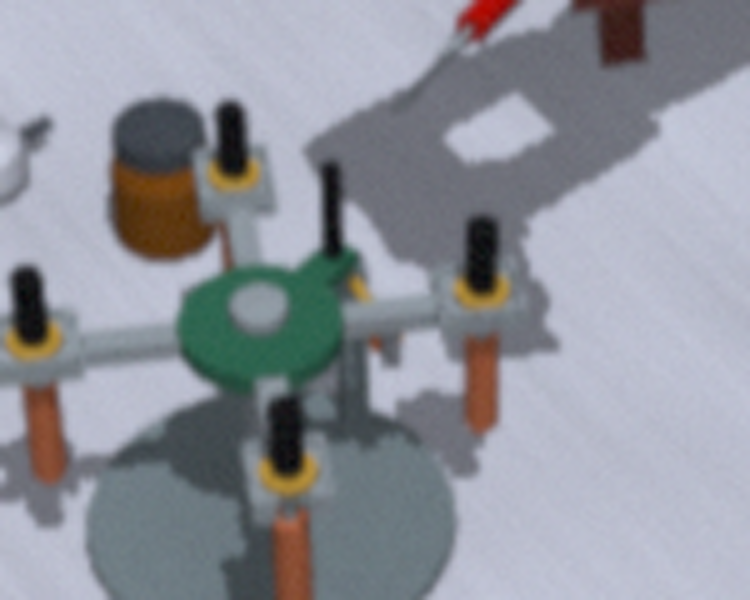

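View pics/wrist17.png

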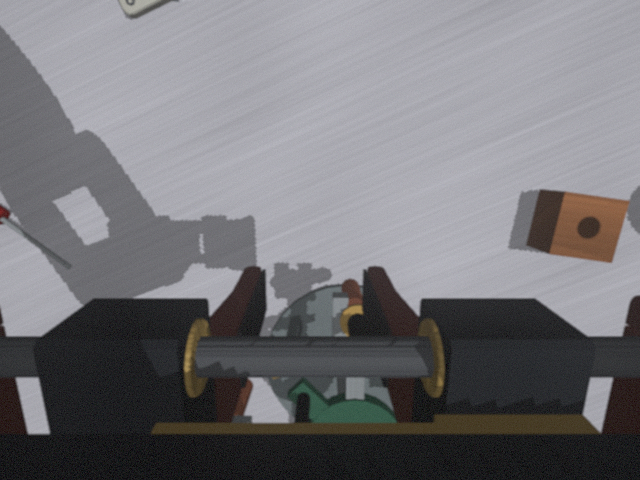

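```bash
python3 -c "
from workcell import ctrl
print(ctrl.close_job())"
```

```text
the job is handed in; nothing more can be done
None
```

I turned the carousel about 28° anticlockwise by its pin, pressed it onto the stop, then hung the spare probe in the empty hook. I let go, backed off and handed the job in at about 22.5 s of the 72 s.

- **Stop press:** turning took about 5 N at the pin. The force rose to about 14.5 N once the lug met the pad, and I held it at 12.5–14.5 N for about 0.8 s. I estimate 6–9 N on the pad, which is within the 5–13 N limits. It is worked out from the wrist force, because the pad force cannot be read directly.
- **Hanging:** the last side, scene and wrist pictures show the flange inside the lip pocket and the probe upright. The other three probes are still on their hooks, the stand is empty and the gripper is clear. In those pictures the jar, mug, hub and screwdriver look undisturbed.
- **What was off:**
    - The tool tilted about 5° while pressing. Most of it was about the jaw axis, so the probe still hung straight.
    - The moves overshot by up to 10 mm, so I stepped back onto target before gripping and before entering the fork.
    - The gripper read about 16.5 mm on the 18 mm head, a small mismatch; the grip held.

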